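# Feed an oak round into the lever-lidded smoker box

## Robot

A 6-joint arm with a two-finger parallel gripper is mounted at the origin on the work surface. World frame = base frame: x ahead of the robot, y to its left, z up, the work surface at z = 0. Lengths are in mm, angles in rad, forces in N, time in s.
With the tool pointing down it reaches from about 300 to 775 mm from the base axis. Payload 14.6 kg.
Tool frame: the origin (TCP) lies at the very end of the fingers, on their centre line; the grasp point (between the pads) lies 19 mm behind it; z points along the fingers, y is the line along which they close (so a half turn about z gives the same grasp; the last joint's range is limited). The gripper opens to 94 mm and grips with 3 to 60 N. Pads are 16 mm wide; open, the fingers measure 119 mm over their backs; the gripper's body (75 mm by 177 mm) begins 78 mm behind the grasp point.
Start: joints at [-1.343, 0.3, 1.521, -0, 1.321, -0.067], TCP at [159.795, -526.265, 205.446] pointing down, gripper open.
Joint ranges: [-3.03, 3.03], [-0.79, 2.21], [0.23, 2.52], [-1.04, 4.18], [0, 3.07], [-2.55, 2.55]. Speed limits (rad/s): [2.22, 2.22, 2.57, 3.14, 3.14, 3.14].

## Interface

Orientations are given as [roll, pitch, yaw] about the fixed x, y, z axes, in that order (R = Rz(yaw) Ry(pitch) Rx(roll)).
In Python, from cell import manip, eyes, ticket gives the robot as it stands. The module is installed in compiled form; this text tells all that it offers.
- The arm moves only by the tool arm_command, never from a script. Its argument "plan" is a list of rows, each a list of 5 numbers: the opening, from -1 (shut) to 1 (fully open), then the shift along the tool's x, y, z in m, then the turn about the tool's z in rad. In form: [[jaw, dx, dy, dz, roll], ...]. A call has 1 to 20 rows; each row shifts and turns the commanded pose from where the row before left it, along the tool's axes as they then stand; what a row does not reach is not made up. A row lasts 1/8 s, in which the tool goes at most 62.5 mm and 10.7 degrees, less where a joint would pass 70% of its speed; a pose out of reach is approached as far as the arm can. A call is refused whole if a number of a shift passes 0.0625 or a number of a turn 0.188, either way. A call with a gripper value outside its range is refused whole. The fingers move at their own pace and stop on an object; "newtons" is the grip in N (left out, the last holds). Time passes only in rows, so rows that do not move let the fingers close. It gives the time, the measured TCP pose, the force, the opening and the grip force at its end, in the units of the state.
- manip.read_state(): the state, without advancing time (a new reading comes with each control period).
- eyes.camera(name): name is "scene" or "top" or "wrist"; returns a dict with "img" (480x640x3 uint8, blue, green, red), "z_map" (480x640 float32, mm along the optical axis (not along the pixel's ray), 0 where there is no reading), "fx", "fy", "cx", "cy" (pixels), "dist" ([k1, k2, p1, p2, k3] as OpenCV has them; the pictures are not rectified), "eye" and "orientation" of the camera in the world. Camera axes: x right, y down, z forward; pixel columns grow to the right and rows downward; lengths in mm; the calibration is good to about 2 mm. A picture is of the moment at which its call begins.
- ticket.sign_off(): hands the job in; it is judged then, once.
The state is a dict: "clock": time; "joints": joint angles; "qd": joint speeds; "effort": joint torques, N m; "eef_pos": TCP position; "eef_rot": TCP orientation; "wrist_force": force on the tool from outside, world axes, zero at the start; "moment": the same for the moment, N m; "finger_gap": finger opening in mm; "finger_force": force on a finger pad.
Only numpy, scipy, OpenCV 4.12 (cv2) and the standard library are available. Lean on these libraries where they do the work, as an engineer would, in place of code of your own. Each camera call takes 0.05 s, during which the arm holds its last target. There are 200 camera calls.

## Task

Feed the smoker box: take the oak round from its wooden cradle and lay it across the two feed rails so that, let go, it comes to rest against the closed lid. Then press the hand lever all the way down and hold the lid raised until the oak has rolled into the chamber, and ease the lever slowly back up so that the lid closes without slamming. Work the lid by its lever only, never touching the lid itself, and leave the bowl, salt cellar and jar where they stand.

Things in the scene. Friction and masses are not known exactly. Their poses are not given: they have to be found in the camera images.
- smoker: Fixed stainless smoker box, base plate 180 x 475 mm. Origin on the counter. z up; x points away from the robot at yaw 0; y runs along the feed: open rails on the -y side, lidded chamber (y 0 to 138 mm, walls 158 mm high) in the middle, hand lever on the +y side. All 'smoker frame' figures are from this origin.
- rail_spot (a point): A good place to set down the oak: the position of its centre when it lies on the rails there, axis along the smoker's x (x = 0, y = -95 mm, height 129 mm in the smoker frame), about 73 mm uphill of where it stops at the lid.
- lid_stop (a point): Where the oak's centre comes to rest against the closed lid (smoker frame y = -22 mm, height 110 mm). It rolls there by itself down two rails, each 22 mm wide, centred at x = -48 and +48 mm with nothing between them, sloping down 15 degrees to +y: tops 124 mm high at the -y end (y = -165 mm), 80 mm at y = 0. Upright guides 152 mm apart stand 20 mm above the rails.
- chamber (a point): Where the oak's centre comes to rest inside the chamber, at the foot of the rails against the end wall (smoker frame y = 109 mm, height 75 mm).
- guard (a point): Middle of the underside of the fixed flat guard bar over the lever: 227 mm high at smoker frame y = 222 mm; the bar is 40 mm wide in x, runs along y from 135 to 310 mm, 8 mm thick, on posts 16 mm wide at y = 146 and 305 mm. It bars the way from straight above: reach the lever with the tool tilted about 40 degrees, in under the bar from -x or +x.
- lid (a joint): Steel lid, hinged at the chamber's +y end (smoker frame y = 138 mm, height 165 mm); a lip on its -y edge holds back the oak. Closed, its top is 168 mm high. 0 rad closed, grows as it rises, 0.9 (edge 285 mm high) with the lever fully down: always 2.5 times the lever's angle. The oak passes from about 0.35. Its weight closes it; let go from open it slams; letting the pad rise at 50 mm/s or slower shuts it softly.
- lever (a joint): Hand lever, hinged about the smoker's x axis at smoker frame y = 152 mm, height 92 mm, reaching to +y. 0 rad is up (level), 0.36 fully down at its stop, the pad then being about 32 mm lower. Pressing takes 5 to 15 N at the pad; when let go it rises with the falling lid.
- lever_pad (a point): Centre of the top face of the lever's flat steel pad, 60 x 60 x 10 mm; moves with the lever. When up: smoker frame x = 0, y = 242 mm, height 98 mm, with 129 mm free between pad and guard bar. Its z axis is then up.
- oak_mid (a point): Centre of the oak round: loose plain wooden cylinder, diameter 46 mm, length 130 mm, about 0.15 kg, x axis along its length. It lies level in a fixed walnut cradle (board 150 x 100 x 12 mm, four small rests under its ends; the middle 60 mm is free down to the board), centre 45 mm above the counter.
- bowl: Olive ceramic pinch bowl, 90 mm across, 40 mm high, loose; origin under its centre. Leave alone.
- cellar: Round walnut salt cellar with swivel lid, 92 mm across, 66 mm high, loose; origin under its centre. Leave alone.
- jar: Squat glass jar with wire latch, 100 mm across, 92 mm high, loose; origin under its centre. Leave alone.
Not all that is in view belongs to the job. What is meant by the part that bears oak_mid is not blue or green, and is the larger of those in its own colour.

How it is judged (in metres and radians):
On the way, in this order (a step that is already met when the one before it is completed fails the run):
1. the oak, let go, lies on the rails against the closed lid (y of oak_mid in the frame of smoker between -0.05 and 0.005 m and x of oak_mid in the frame of smoker between -0.03 and 0.03 m and z of oak_mid in the frame of smoker between 0.095 and 0.13 m and value of joint lid below 0.06 rad and contact force between the fingers and oak below 0.1 N), for 0.3 s.
2. the lid is held well raised by the lever (lid beyond 0.6 rad, robot touching the lever) with the oak in the chamber (value of joint lid above 0.6 rad and contact force between anything else and lever above 0.5 N and y of oak_mid in the frame of smoker above 0.07 m and z of oak_mid in the frame of smoker below 0.11 m), for 0.2 s.
At the end, for the whole second after the job is handed in: The oak round lies still (under 0.03 m/s) in the chamber (its centre 70 to 130 mm along the smoker's y, within 50 mm of its middle in x, below 110 mm), and the lid is closed (under 0.05 rad) (value of joint lid below 0.05 rad and y of oak_mid in the frame of smoker between 0.07 and 0.13 m and x of oak_mid in the frame of smoker between -0.05 and 0.05 m and z of oak_mid in the frame of smoker below 0.11 m and linear speed of oak below 0.03 m/s); the robot touches nothing.
It fails at once if the lid slams: closing faster than 4 rad/s when nearly shut (value of joint lid below 0.25 rad and velocity of joint lid below -4 rad/s).
It fails at once if the robot touches the lid itself (contact force between any of the fingers, the arm and lid above 1 N).
It fails at once if the bowl, the cellar or the jar is moved by more than 25 mm (distance of any of bowl, cellar, jar from where it was at the start of the episode above 0.025 m).
It also fails if it takes over 56 s, if anything falls off the work surface, if the arm or the gripper's body presses on something with over 40 N, if the wrist force passes 120 N, or if a joint passes its speed limit or range.

## Working session

There is one attempt and no reset: what is moved stays moved. The work goes in short steps, Python scripts to look and compute and a tool call to move; the robot and the scene stay as the last step left them, time stands still between calls to the robot, and variables do not carry over. Pictures are saved under pics/ and viewed, at most 10 in all, crops included, and the job is handed in when it is done.

Besides the shell and the picture viewer there is one more tool, called after "Request:" by a JSON object that holds its "name" and its "arguments", one argument or row to a line. arm_command: Moves the arm, as the interface text tells. Its arguments: {"type":"object","properties":{"plan":{"type":"array"},"newtons":{"type":"number"}},"required":["plan"]}

```bash
mkdir -p pics; cat > h.py <<'E'
import numpy as np, cv2
from scipy.spatial.transform import Rotation as Ro
from cell import manip, eyes, ticket
def grab(n):
    c=eyes.camera(n); np.savez('last_%s.npz'%n,**{k:np.array(v) for k,v in c.items()}); return c
def load(n): return dict(np.load('last_%s.npz'%n))
def Rc(c):
    o=np.array(c['orientation'],float)
    return o if o.shape==(3,3) else (Ro.from_euler('xyz',o).as_matrix() if o.size==3 else Ro.from_quat(o).as_matrix())
def ray(c,uv):
    K=np.array([[c['fx'],0,c['cx']],[0,c['fy'],c['cy']],[0,0,1]],float)
    p=cv2.undistortPoints(np.array(uv,float).reshape(-1,1,2),K,np.array(c['dist'],float)).reshape(-1,2)
    return np.c_[p,np.ones(len(p))]
def plane(c,uv,z):
    d=ray(c,uv)@Rc(c).T; e=np.array(c['eye'],float)
    return e+d*((z-e[2])/d[:,2])[:,None]
def depth(c,uv):
    uv=np.array(uv).reshape(-1,2); z=np.array([c['z_map'][int(v),int(u)] for u,v in uv])
    return np.array(c['eye'],float)+(ray(c,uv)*z[:,None])@Rc(c).T
def cloud(c):
    v,u=np.mgrid[0:480,0:640]; return depth(c,np.c_[u.ravel(),v.ravel()]).reshape(480,640,3)
E
python3 - <<'E'
from h import *
for n in('scene','top'):
    c=grab(n); cv2.imwrite(f'pics/{n}0.png',c['img']); print(n,c['eye'],c['orientation'],c['fx'])
print(manip.read_state())
E
```

```text
scene [1086.5678534  -337.86669677 1060.02724292] [-2.55315956 -0.01467568  1.1083439 ] 450.58337219793367
top [ 295.91951711  -75.99318651 1370.30957221] [-2.95891159  0.0168598  -1.56098008] 503.3195943002483
{'clock': 0.1, 'joints': array([-1.34257562e+00,  3.00437658e-01,  1.52152087e+00,  1.93529771e-05,
        1.32067554e+00, -6.66116599e-02]), 'qd': array([ 6.30368390e-04, -1.86704488e-03, -3.54310067e-04, -7.67074609e-04,
       -5.65056935e-05, -1.40909191e-03]), 'effort': array([ 2.44783005e-03, -5.32644081e+01, -3.53281724e+01,  7.09545286e-02,
        2.34382198e-02, -7.28156692e-05]), 'eef_pos': array([ 159.76239   , -526.04432224,  204.93013531]), 'eef_rot': array([-3.14055479e+00, -8.80236652e-05,  2.94827525e-01]), 'wrist_force': array([ 0.09761674,  0.38721043, -0.07714671]), 'moment': array([ 0.0303589 ,  0.0163698 , -0.00178945]), 'finger_force': 0.0, 'finger_gap': 93.57686967164393}
```

View pics/scene0.png

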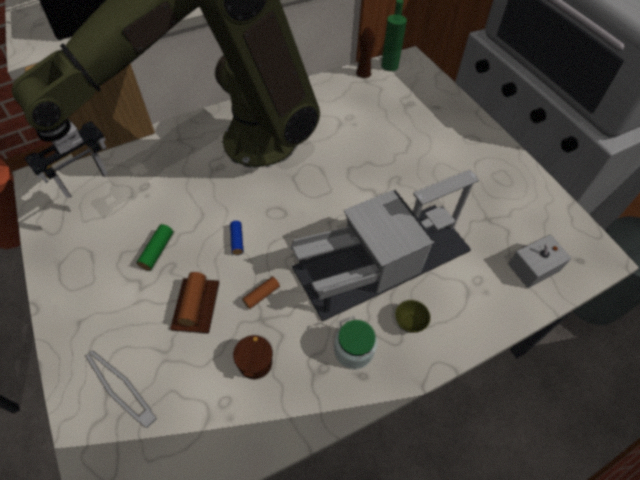

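View pics/top0.png

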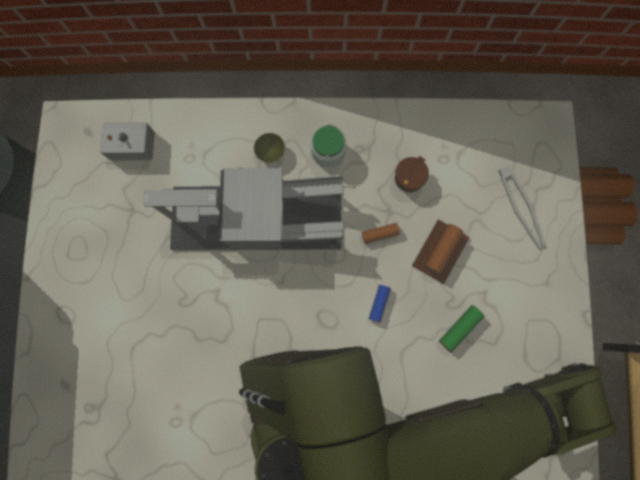

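Scene view: green roll (155,247), blue roll (236,237), small brown roll (262,292), larger brown roll in the cradle (192,300). In the top view these are (462,328), (380,303), (381,233) and (448,247). The oak is the larger brown one, because it isn't blue or green and it lies in the cradle. The smoker is at about (255,210) in the top view, rails to the right (-y) and lever to the left.

```bash
python3 - <<'E'
from h import *
c=load('top'); im=c['img']; P=cloud(c)
cv2.imwrite('pics/crop1.png',cv2.resize(im[120:370,340:500],None,fx=2.4,fy=2.4,interpolation=cv2.INTER_CUBIC))
roi=np.zeros((480,640),bool); roi[205:300,400:480]=1
# oak: points higher than 45mm
m=roi&(P[...,2]>42)&(P[...,2]<85); pts=P[m]; 
(r)=cv2.minAreaRect(pts[:,:2].astype(np.float32)); print('oak',len(pts),r,np.percentile(pts[:,2],[50,98]))
m2=roi&(P[...,2]>6)&(P[...,2]<30); print('board',cv2.minAreaRect(P[m2|m][:,:2].astype(np.float32)))
for n,w in(('small',(355,405,215,250)),):
    q=np.zeros_like(roi);q[w[2]:w[3],w[0]:w[1]]=1;q&=P[...,2]>12
    print(n,cv2.minAreaRect(P[q][:,:2].astype(np.float32)),P[q][:,2].max())
# smoker base plate by dark / lid top
q=np.zeros_like(roi);q[160:255,205:300]=1
l=q&(abs(P[...,2]-168)<5); print('lid',l.sum(),cv2.minAreaRect(P[l][:,:2].astype(np.float32)),np.median(P[l][:,2]))
q=np.zeros_like(roi);q[170:220,135:230]=1
l=q&(abs(P[...,2]-235)<8); print('bar',l.sum(),cv2.minAreaRect(P[l][:,:2].astype(np.float32)),np.median(P[l][:,2]))
q=np.zeros_like(roi);q[165:260,160:355]=1
l=q&(im.max(2)<75)&(P[...,2]<15); print('base',l.sum(),cv2.minAreaRect(P[l][:,:2].astype(np.float32)),np.median(P[l][:,2]))
q=np.zeros_like(roi);q[165:260,280:355]=1
l=q&(P[...,2]>70)&(P[...,2]<150); print('rails',l.sum(),cv2.minAreaRect(P[l][:,:2].astype(np.float32)))
for n,u in(('bowl',(269,148)),('jar',(328,140)),('cellar',(411,174))): print(n,depth(c,[u]))
E
```

```text
oak 869 ((495.3367919921875, -383.3414306640625), (47.025184631347656, 131.32186889648438), 58.85163116455078) [64.23115237 71.75538768]
board ((491.8903503417969, -380.99151611328125), (218.310546875, 264.92559814453125), 87.45060729980469)
small ((450.07049560546875, -145.876220703125), (80.40185546875, 328.81622314453125), 51.87293243408203) 1370.309572206504
lid 4247 ((586.212890625, 121.22615051269531), (182.8409423828125, 165.38681030273438), 1.390706181526184) 167.27509595081574
bar 1228 ((582.7985229492188, 274.66986083984375), (40.554996490478516, 175.02552795410156), 0.05810556560754776) 234.44397454539842
base 3119 ((580.9254760742188, 127.43290710449219), (170.43350219726562, 471.25506591796875), 0.4805011451244354) 11.151690135137414
rails 2210 ((586.6871337890625, -32.624305725097656), (161.8719482421875, 164.68804931640625), 0.4394714832305908)
bowl [[789.9647593   95.97313976   0.8094891 ]]
jar [[780.05109297 -73.33479618  92.01172581]]
cellar [[ 695.16860501 -297.95332107   64.05278007]]
```

View pics/crop1.png

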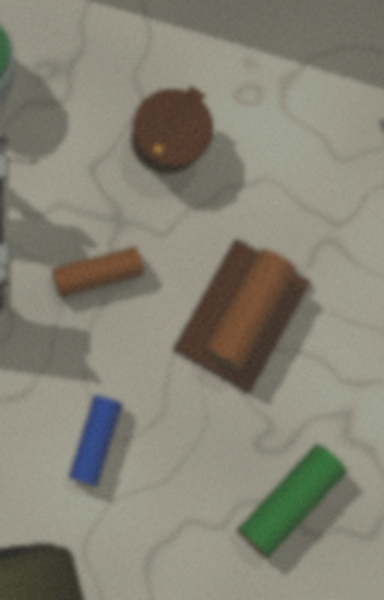

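The crop shows the bigger brown round on the walnut cradle at crop (250,310), which is the oak. The small brown roll at (100,272) lies loose on the counter. I'll move above the oak now.

Request:
{"name": "arm_command", "arguments": {
  "plan": [
    [1,0,0,0,0.168],
    [1,0,0,0,0.168],
    [1,0,0,0,0.168],
    [1,0,0,0,0.168],
    [1,0,0,0,0.167],
    [1,0.0267,-0.037,0,0],
    [1,0.0267,-0.037,0,0],
    [1,0.0267,-0.037,0,0],
    [1,0.0267,-0.037,0,0],
    [1,0.0267,-0.037,0,0],
    [1,0.0267,-0.037,0,0],
    [1,0.0267,-0.037,0,0],
    [1,0.0267,-0.037,0,0],
    [1,0,0,0.025,0],
    [1,0,0,0.025,0],
    [1,0,0,0.01,0],
    [1,0,0,0,0]
  ]
}}

```text
clock: 2.22
eef_pos: [495.6, -383.6, 145.2]
eef_rot: [-3.141, 0.001, -0.544]
wrist_force: [-0.3, 0.3, 0.5]
finger_gap: 94.2
finger_force: 0.0
```

```bash
python3 - <<'E'
from h import *
c=grab('wrist'); cv2.imwrite('pics/w1.png',c['img']); P=cloud(c); print(c['eye'],c['orientation'])
d=np.hypot(P[...,0]-495,P[...,1]+383)
m=(c['z_map']>0)&(d<90)&(P[...,2]>45)&(P[...,2]<75); print(m.sum(),cv2.minAreaRect(P[m][:,:2].astype(np.float32)),P[m][:,2].max())
E
```

```text
[ 563.46724606 -422.85176636  324.33757198] [ 2.87160944e+00  6.06828512e-05 -2.11557067e+00]
10881 ((497.1358642578125, -383.01629638671875), (45.919677734375, 130.93496704101562), 59.6204833984375) 69.82255409153564
```

View pics/w1.png

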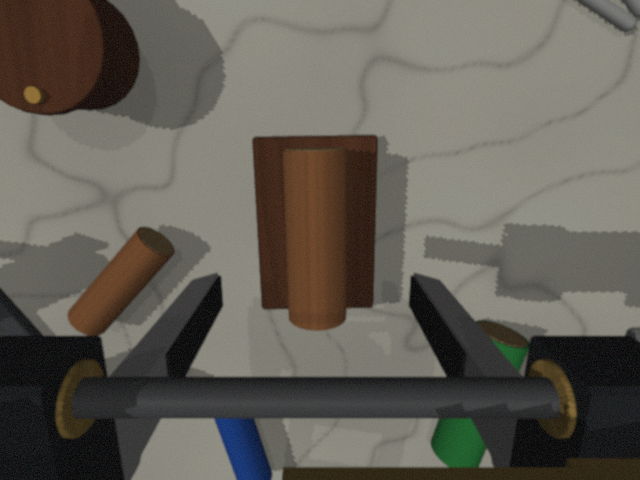

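The wrist view has the oak lengthwise at columns 285-346, rows 148-328, with the open fingers straddling it. I'll grasp it.

Request:
{"name": "arm_command", "arguments": {
  "plan": [
    [1,0.001,-0.001,0.04,0],
    [1,0,0,0.04,0],
    [1,0,0,0.03,0],
    [1,0,0,0.009,0],
    [1,0,0,0,0],
    [-1,0,0,0,0],
    [-1,0,0,0,0],
    [-1,0,0,0,0],
    [-1,0,0,0,0],
    [-1,0,0,0,0],
    [-1,0,0,0,0],
    [-1,0,0,0,0],
    [-1,0,0,-0.02,0],
    [-1,0,0,-0.04,0],
    [-1,0,0,-0.05,0],
    [-1,0,0,-0.05,0],
    [-1,0,0,-0.02,0],
    [-1,0,0,0,0]
  ],
  "newtons": 25
}}

```text
clock: 4.53
eef_pos: [497.6, -383.4, 208.8]
eef_rot: [3.141, -0.003, -0.544]
wrist_force: [-0.3, 0.2, -2.9]
finger_gap: 45.8
finger_force: 25.0
```

Request:
{"name": "arm_command", "arguments": {
  "plan": [
    [-1,0,0,0,-0.1847],
    [-1,0,0,0,-0.1847],
    [-1,0,0,0,-0.1846],
    [-1,0.0115,-0.042,0,0],
    [-1,0.0115,-0.042,0,0],
    [-1,0.0115,-0.042,0,0],
    [-1,0.0115,-0.042,0,0],
    [-1,0.0115,-0.042,0,0],
    [-1,0.0115,-0.042,0,0],
    [-1,0.0115,-0.042,0,0],
    [-1,0.0115,-0.042,0,0],
    [-1,0,0,0.03,0],
    [-1,0,0,0.01,0],
    [-1,0,0,0,0],
    [-1,0,0,0,0]
  ]
}}

```text
clock: 6.4
eef_pos: [586.1, -46.9, 167.3]
eef_rot: [3.141, -0.001, 0.009]
wrist_force: [0.8, 0.2, -1.9]
finger_gap: 45.7
finger_force: 25.0
```

```bash
python3 - <<'E'
from h import *
c=grab('scene'); cv2.imwrite('pics/s1.png',cv2.resize(c['img'][120:340,220:500],None,fx=2.5,fy=2.5))
c=grab('wrist'); P=cloud(c)
ok=c['z_map']>0
m=ok&(P[...,2]>60)&(P[...,2]<150)&(P[...,1]<-80)&(P[...,1]>-140)&(abs(P[...,0]-586)<100)
q=P[m]; z=q[:,2]; 
print(m.sum(), [ (round(a),int(((q[:,0]>=a)&(q[:,0]<a+6)).sum()), round(float(np.median(z[(q[:,0]>=a)&(q[:,0]<a+6)])) if ((q[:,0]>=a)&(q[:,0]<a+6)).any() else 0)) for a in range(490,690,6)])
E
```

```text
4491 [(490, 0, 0), (496, 0, 0), (502, 0, 0), (508, 35, 122), (514, 194, 120), (520, 47, 113), (526, 22, 114), (532, 17, 116), (538, 13, 124), (544, 56, 123), (550, 124, 122), (556, 0, 0), (562, 0, 0), (568, 0, 0), (574, 0, 0), (580, 0, 0), (586, 0, 0), (592, 0, 0), (598, 0, 0), (604, 0, 0), (610, 0, 0), (616, 0, 0), (622, 60, 120), (628, 554, 120), (634, 558, 120), (640, 567, 120), (646, 576, 119), (652, 516, 117), (658, 532, 117), (664, 591, 140), (670, 29, 143), (676, 0, 0), (682, 0, 0), (688, 0, 0)]
```

View pics/s1.png

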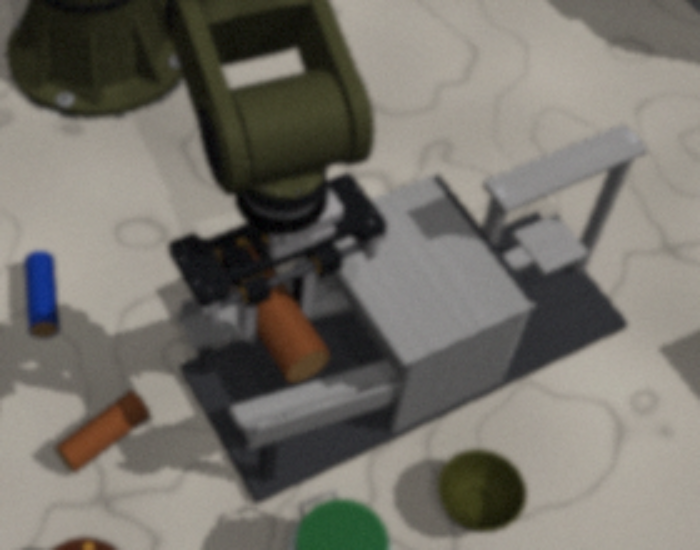

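The oak is held over the rails at crop (290,345), centred between the guides. I'll lower it and check the contact.

Request:
{"name": "arm_command", "arguments": {
  "plan": [
    [-1,0,0,0.03,0],
    [-1,0,0,0.015,0],
    [-1,0,0,0.006,0],
    [-1,0,0,0.003,0],
    [-1,0,0,0,0],
    [-1,0,0,0,0]
  ]
}}

```text
clock: 7.25
eef_pos: [586.1, -46.4, 113.1]
eef_rot: [3.141, -0.001, 0.01]
wrist_force: [0.2, 1.1, -2.7]
finger_gap: 45.2
finger_force: 25.0
```

Request:
{"name": "arm_command", "arguments": {
  "plan": [
    [-1,0,0,0.002,0],
    [-1,0,0,0,0],
    [1,0,0,0,0],
    [1,0,0,0,0],
    [1,0,0,0,0],
    [1,0,0,0,0],
    [1,0,0,0,0],
    [1,0,0,0,0],
    [1,0,0,-0.02,0],
    [1,0,0,-0.03,0],
    [1,0,0,-0.04,0],
    [1,0,0,-0.05,0],
    [1,0,0,-0.05,0],
    [1,0,0,-0.05,0],
    [1,0,0,-0.05,0],
    [1,0,0,0,0]
  ]
}}

```text
clock: 9.25
eef_pos: [586.3, -46.5, 404.4]
eef_rot: [3.141, -0.007, 0.01]
wrist_force: [0.6, -0.2, 0.1]
finger_gap: 94.1
finger_force: 0.0
```

```bash
python3 - <<'E'
from h import *
c=grab('wrist'); P=cloud(c); hsv=cv2.cvtColor(c['img'],cv2.COLOR_BGR2HSV)
m=(c['z_map']>0)&(P[...,2]>95)&(P[...,2]<150)&(hsv[...,1]>100)&(hsv[...,0]<20)&(abs(P[...,0]-586)<100)
print(m.sum(), cv2.minAreaRect(P[m][:,:2].astype(np.float32)),np.percentile(P[m][:,2],[50,95]))
E
```

```text
3431 ((581.4593505859375, 27.79296875), (135.88380432128906, 37.761714935302734), 0.5696046352386475) [130.1955837 133.1040988]
```

The oak rests at the lid (y about 28, top z about 133). Rows can't tilt the tool, so I'll check in free space how the arm behaves at its reach limit.

Request:
{"name": "arm_command", "arguments": {
  "plan": [
    [-1,0.06,0,0,0],
    [-1,0.06,0,0,0],
    [-1,0.06,0,0,0],
    [-1,0.06,0,0,0],
    [-1,0.06,0,0,0],
    [-1,0.06,0,0,0]
  ]
}}

```text
clock: 10.05
eef_pos: [791.9, -37.7, 339.9]
eef_rot: [3.137, -0.084, 0.01]
wrist_force: [0.5, 0.0, -0.2]
finger_gap: 37.6
finger_force: 0.0
```

```bash
python3 - <<'E'
from h import *
s=manip.read_state(); print(s['joints'],s['qd'],s['eef_pos'],s['eef_rot'])
E
```

```text
[-0.09505596  0.93363666  0.23839049  0.00395221  1.88584241  1.46741648] [ 0.04009235  0.17867695 -0.00892904  0.01035983 -0.43987968  0.04140832] [791.86366216 -37.71134455 339.94397547] [ 3.13656771 -0.08365446  0.00991621]
```

Request:
{"name": "arm_command", "arguments": {
  "plan": [
    [-1,0.06,0,0,0],
    [-1,0.06,0,0,0],
    [-1,0.06,0,0,0],
    [-1,0.06,0,0,0],
    [-1,0,0,0,0],
    [-1,0,0,0,0]
  ]
}}

```text
clock: 10.8
eef_pos: [851.9, -28.7, 295.1]
eef_rot: [3.13, -0.218, 0.011]
wrist_force: [-0.6, -0.7, 0.1]
finger_gap: 0.6
finger_force: 0.0
```

Request:
{"name": "arm_command", "arguments": {
  "plan": [
    [-1,-0.05,0,0,0],
    [-1,-0.05,0,0,0],
    [-1,-0.05,0,0,0],
    [-1,0,0,0,0]
  ]
}}

```text
clock: 11.3
eef_pos: [752.9, -30.5, 274.9]
eef_rot: [3.13, -0.215, 0.011]
wrist_force: [0.4, 0.8, 0.0]
finger_gap: 0.4
finger_force: 0.0
```

```bash
python3 - <<'E'
from h import *
s=manip.read_state(); print(s['joints'],s['qd'],s['eef_pos'],s['eef_rot'])
E
```

```text
[-0.09293199  0.61938373  0.92101833  0.01082511  1.38644146  1.46734086] [ 2.94367616e-03  6.56035264e-02 -2.19681045e-01  1.58538062e-04
  3.37466928e-02  4.94550464e-03] [752.88773257 -30.51842448 274.91440144] [ 3.130084   -0.21471567  0.01092647]
```

The tilt stays after moving back, so I'll keep pushing at the limit until it reaches about 40 degrees.

Request:
{"name": "arm_command", "arguments": {
  "plan": [
    [-1,0.06,0,0,0],
    [-1,0.06,0,0,0],
    [-1,0.06,0,0,0],
    [-1,0.06,0,0,0],
    [-1,0.06,0,0,0],
    [-1,0.06,0,0,0],
    [-1,0.06,0,0,0],
    [-1,0.06,0,0,0],
    [-1,0.06,0,0,0],
    [-1,0.06,0,0,0],
    [-1,0,0,0,0]
  ]
}}

```text
clock: 12.68
eef_pos: [927.3, -16.1, 308.2]
eef_rot: [3.118, -0.494, 0.017]
wrist_force: [-0.8, 0.8, 0.4]
finger_gap: 0.6
finger_force: 0.0
```

```bash
python3 - <<'E'
from h import *
s=manip.read_state(); print(s['joints'],s['eef_pos'],s['eef_rot'])
E
```

```text
[-0.06073803  1.01632354  0.23458264  0.01368235  1.39684971  1.50004443] [927.31502974 -16.07137465 308.15994313] [ 3.11825322 -0.49351529  0.01692187]
```

Request:
{"name": "arm_command", "arguments": {
  "plan": [
    [-1,0.06,0,0,0],
    [-1,0.06,0,0,0],
    [-1,0.06,0,0,0],
    [-1,0.06,0,0,0],
    [-1,0.06,0,0,0],
    [-1,0.06,0,0,0],
    [-1,0,0,0,0]
  ]
}}

```text
clock: 13.55
eef_pos: [953.6, -7.9, 385.7]
eef_rot: [3.11, -0.702, 0.024]
wrist_force: [-0.5, -0.7, 0.3]
finger_gap: 0.5
finger_force: 0.0
```

```bash
cat >> h.py <<'E'
def steps(pts):
    s=manip.read_state(); p=np.array(s['eef_pos']); R=Ro.from_euler('xyz',s['eef_rot']).as_matrix()
    print(p.round(1),np.array(s['eef_rot']).round(3))
    for q in pts:
        d=R.T@(np.array(q)-p)/1000; n=int(np.ceil(np.linalg.norm(d)/.05)); print(q,'total',d.round(4),'n',n,(d/n).round(4)); p=np.array(q)
E
python3 - <<'E'
from h import *
steps([(486,-8,386),(486,296,386),(486,296,222),(583,296,108)])
E
```

```text
[953.6  -7.9 385.7] [ 3.11  -0.702  0.024]
(486, -8, 386) total [-0.3569 -0.0014 -0.3022] n 10 [-0.0357 -0.0001 -0.0302]
(486, 296, 386) total [ 0.0055 -0.3039 -0.005 ] n 7 [ 0.0008 -0.0434 -0.0007]
(486, 296, 222) total [-0.1059 -0.004   0.1252] n 4 [-0.0265 -0.001   0.0313]
(583, 296, 108) total [ 0.0005 -0.0024  0.1497] n 3 [ 0.0002 -0.0008  0.0499]
```

Request:
{"name": "arm_command", "arguments": {
  "plan": [
    [-1,-0.0357,0,-0.0302,0],
    [-1,-0.0357,0,-0.0302,0],
    [-1,-0.0357,0,-0.0302,0],
    [-1,-0.0357,0,-0.0302,0],
    [-1,-0.0357,0,-0.0302,0],
    [-1,-0.0357,0,-0.0302,0],
    [-1,-0.0357,0,-0.0302,0],
    [-1,-0.0357,0,-0.0302,0],
    [-1,-0.0357,0,-0.0302,0],
    [-1,-0.0357,0,-0.0302,0],
    [-1,0.0008,-0.0434,-0.0007,0],
    [-1,0.0008,-0.0434,-0.0007,0],
    [-1,0.0008,-0.0434,-0.0007,0],
    [-1,0.0008,-0.0434,-0.0007,0],
    [-1,0.0008,-0.0434,-0.0007,0],
    [-1,0.0008,-0.0434,-0.0007,0],
    [-1,0.0008,-0.0434,-0.0007,0],
    [-1,0,0,0,0]
  ]
}}

```text
clock: 15.8
eef_pos: [518.5, 296.3, 386.6]
eef_rot: [3.109, -0.697, 0.027]
wrist_force: [-0.9, 0.3, -0.3]
finger_gap: 0.4
finger_force: 0.0
```

```bash
python3 - <<'E'
from h import *
steps([(486,296,222),(583,296,108)])
c=grab('wrist'); cv2.imwrite('pics/w2.png',c['img']); P=cloud(c)
m=(c['z_map']>0)&(P[...,2]>85)&(P[...,2]<110)&(P[...,0]>500)&(P[...,0]<680)&(P[...,1]>230)&(P[...,1]<345)
print('pad',m.sum()); 
if m.sum(): print(cv2.minAreaRect(P[m][:,:2].astype(np.float32)),np.median(P[m][:,2]))
c=load('top');P=cloud(c)
m=(P[...,2]>85)&(P[...,2]<110)&(P[...,0]>500)&(P[...,0]<680)&(P[...,1]>250)&(P[...,1]<345)
print('padtop',m.sum(),P[m].min(0),P[m].max(0))
E
```

```text
[518.5 296.3 386.6] [ 3.109 -0.697  0.027]
(486, 296, 222) total [-0.1306 -0.004   0.1052] n 4 [-0.0326 -0.001   0.0263]
(583, 296, 108) total [ 0.0011 -0.0023  0.1497] n 3 [ 0.0004 -0.0008  0.0499]
pad 328
((580.1141357421875, 261.8257141113281), (27.343788146972656, 69.4246597290039), 18.27959632873535) 95.968018857251
padtop 404 [552.48037852 250.28806716  86.25369928] [593.6700257  323.94108219 104.22583768]
```

View pics/w2.png

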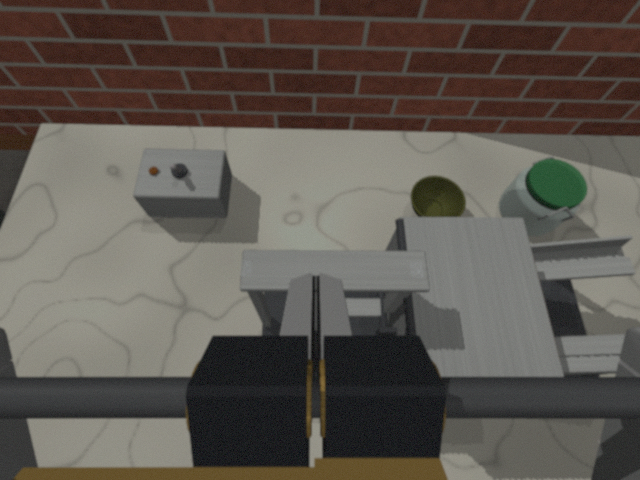

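The view shows the guard bar at (335,270) with the fingers aimed under it and the pad at (365,305). I'll go in.

Request:
{"name": "arm_command", "arguments": {
  "plan": [
    [-1,-0.0326,-0.001,0.0263,0],
    [-1,-0.0326,-0.001,0.0263,0],
    [-1,-0.0326,-0.001,0.0263,0],
    [-1,-0.0326,-0.001,0.0263,0],
    [-1,0,0,0,0],
    [-1,0.0004,-0.0008,0.037,0],
    [-1,0.0004,-0.0008,0.037,0],
    [-1,0.0003,-0.0007,0.037,0],
    [-1,0,0,0.034,0],
    [-1,0,0,0,0]
  ]
}}

```text
clock: 17.1
eef_pos: [592.1, 281.4, 127.0]
eef_rot: [3.119, -0.661, 0.047]
wrist_force: [-0.4, 1.0, -0.0]
finger_gap: 0.5
finger_force: 0.0
```

```bash
python3 - <<'E'
from h import *
s=manip.read_state();print(s['joints'],s['wrist_force'])
p=s['eef_pos']
steps([(p[0],296,p[2]-10),(p[0],296,60)])
E
```

```text
[ 0.50903406  0.37043479  1.77074763 -0.66681358  0.49459538  2.5535074 ] [-0.38983082  0.99328108 -0.0124226 ]
[592.1 281.4 127. ] [ 3.119 -0.661  0.047]
(np.float64(592.07921137419), 296, np.float64(116.98564339906982)) total [-0.0056 -0.0148  0.008 ] n 1 [-0.0056 -0.0148  0.008 ]
(np.float64(592.07921137419), 296, 60) total [-0.035 -0.001  0.045] n 2 [-0.0175 -0.0005  0.0225]
```

Request:
{"name": "arm_command", "arguments": {
  "plan": [
    [-1,-0.004,0,-0.01,-0.16],
    [-1,0,0,0,-0.02],
    [-1,0,0,0,0]
  ]
}}

```text
clock: 17.48
eef_pos: [582.0, 282.3, 133.8]
eef_rot: [2.985, -0.647, 0.271]
wrist_force: [0.0, 0.2, 0.3]
finger_gap: 0.4
finger_force: 0.0
```

```bash
python3 - <<'E'
from h import *
s=manip.read_state();print(s['joints'],s['wrist_force'])
p=s['eef_pos']
steps([(578,296,112),(578,296,100),(578,296,60),(578,296,112),(480,296,230)])
E
```

```text
[ 0.51972553  0.34366405  1.79035033 -0.66662409  0.5025166   2.38147503] [0.03269585 0.18626557 0.30302611]
[582.  282.3 133.8] [ 2.985 -0.647  0.271]
(578, 296, 112) total [-0.0133 -0.0168  0.0149] n 1 [-0.0133 -0.0168  0.0149]
(578, 296, 100) total [-0.0072 -0.0015  0.0095] n 1 [-0.0072 -0.0015  0.0095]
(578, 296, 60) total [-0.0241 -0.005   0.0315] n 1 [-0.0241 -0.005   0.0315]
(578, 296, 112) total [ 0.0314  0.0065 -0.041 ] n 2 [ 0.0157  0.0032 -0.0205]
(480, 296, 230) total [-0.0042 -0.0023 -0.1533] n 4 [-0.001  -0.0006 -0.0383]
```

Request:
{"name": "arm_command", "arguments": {
  "plan": [
    [-1,-0.0067,-0.0084,0.0075,0],
    [-1,-0.0066,-0.0084,0.0074,0],
    [-1,0,0,0,0],
    [-1,0,0,0,0]
  ]
}}

```text
clock: 17.98
eef_pos: [578.0, 295.6, 111.2]
eef_rot: [2.983, -0.646, 0.273]
wrist_force: [0.1, -0.5, -0.7]
finger_gap: 0.5
finger_force: 0.0
```

```bash
python3 - <<'E'
from h import *
s=manip.read_state();print(s['joints'],s['wrist_force'],Ro.from_euler('xyz',s['eef_rot']).as_matrix()[:,2])
steps([(578,296,100),(578,296,64)])
E
```

```text
[ 0.54661847  0.38734948  1.79179107 -0.73632655  0.48343933  2.4759135 ] [ 0.10229007 -0.546571   -0.72226115] [ 0.61479915  0.008673   -0.78863602]
[578.  295.6 111.2] [ 2.983 -0.646  0.273]
(578, 296, 100) total [-0.0067 -0.0018  0.0089] n 1 [-0.0067 -0.0018  0.0089]
(578, 296, 64) total [-0.0217 -0.0045  0.0284] n 1 [-0.0217 -0.0045  0.0284]
```

Request:
{"name": "arm_command", "arguments": {
  "plan": [
    [-1,-0.0047,-0.001,0.0059,0],
    [-1,-0.0047,-0.001,0.0059,0],
    [-1,0,0,0,0]
  ]
}}

```text
clock: 18.35
eef_pos: [577.6, 295.7, 95.4]
eef_rot: [2.983, -0.646, 0.274]
wrist_force: [1.0, -0.0, 2.3]
finger_gap: 0.1
finger_force: 1.3
```

```bash
python3 - <<'E'
from h import *
s=manip.read_state();print(s['joints'],s['wrist_force'])
steps([(578,294,80),(578,294,64)])
E
```

```text
[ 0.54702891  0.41260779  1.80089626 -0.78277828  0.45867757  2.52749577] [ 1.01426882 -0.00755531  2.31759051]
[577.6 295.7  95.4] [ 2.983 -0.646  0.274]
(578, 294, 80) total [-0.0093 -0.0002  0.0124] n 1 [-0.0093 -0.0002  0.0124]
(578, 294, 64) total [-0.0096 -0.002   0.0126] n 1 [-0.0096 -0.002   0.0126]
```

Request:
{"name": "arm_command", "arguments": {
  "plan": [
    [-1,-0.0024,-0.0004,0.0032,-0.035],
    [-1,-0.0024,-0.0004,0.0032,-0.035],
    [-1,-0.0024,-0.0006,0.0032,-0.03],
    [-1,-0.0024,-0.0007,0.0032,-0.03],
    [-1,-0.0024,-0.0008,0.0032,-0.02],
    [-1,0,0,0,0]
  ]
}}

```text
clock: 19.1
eef_pos: [577.7, 295.3, 75.4]
eef_rot: [2.875, -0.614, 0.457]
wrist_force: [-1.3, -0.1, 6.5]
finger_gap: 0.5
finger_force: 2.9
```

```bash
python3 - <<'E'
from h import *
s=manip.read_state();print(s['joints'],s['wrist_force'])
steps([(578,294,60),])
E
```

```text
[ 0.54624038  0.44635962  1.81000365 -0.84812235  0.42888134  2.44872558] [-1.26215388 -0.06136843  6.50756038]
[577.7 295.3  75.4] [ 2.875 -0.614  0.457]
(578, 294, 60) total [-0.0091 -0.0021  0.0123] n 1 [-0.0091 -0.0021  0.0123]
```

Request:
{"name": "arm_command", "arguments": {
  "plan": [
    [-1,-0.0021,-0.0005,0.0027,-0.01],
    [-1,-0.0021,-0.0005,0.0027,-0.01],
    [-1,-0.002,-0.0005,0.0025,0],
    [-1,0,0,0,0],
    [-1,0,0,0,0],
    [-1,0,0,0,0]
  ]
}}

```text
clock: 19.85
eef_pos: [579.3, 296.2, 68.8]
eef_rot: [2.863, -0.615, 0.481]
wrist_force: [-2.1, 2.2, 22.0]
finger_gap: 0.6
finger_force: 10.6
```

```bash
python3 - <<'E'
from h import *
s=manip.read_state();print(s['joints'],s['wrist_force'])
steps([(578,294,60),])
c=grab('scene'); cv2.imwrite('pics/s2.png',cv2.resize(c['img'][120:340,260:540],None,fx=2.5,fy=2.5))
c=grab('top'); P=cloud(c)
E
```

```text
[ 0.54558174  0.46009648  1.81204172 -0.88545644  0.41266703  2.4682621 ] [-2.06860565  2.17022926 22.02561121]
[579.3 296.2  68.8] [ 2.863 -0.615  0.481]
(578, 294, 60) total [-0.0069 -0.0004  0.0061] n 1 [-0.0069 -0.0004  0.0061]
```

View pics/s2.png

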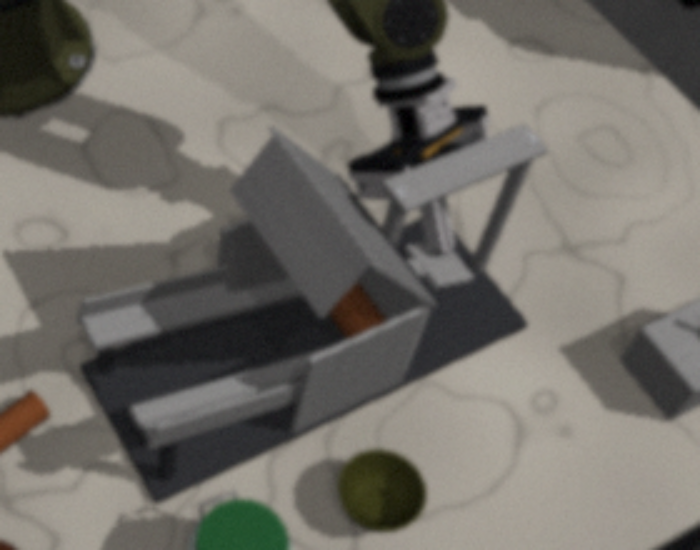

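The crop shows the lever pad pressed to its stop, the lid raised at (330,200) and the oak in the chamber at (360,310). I'll ease the lever up.

Request:
{"name": "arm_command", "arguments": {
  "plan": [
    [-1,0,0,0,0],
    [-1,0.0011,0.0001,-0.003,0.01],
    [-1,0.0011,0.0001,-0.003,0.01],
    [-1,0.0011,0.0001,-0.003,0.01],
    [-1,0.0011,0.0001,-0.003,0.01],
    [-1,0.0011,0.0001,-0.003,0.01],
    [-1,0.0011,0.0001,-0.003,0.01],
    [-1,0.0011,0.0001,-0.003,0.01],
    [-1,0.0011,0.0001,-0.003,0.01]
  ]
}}

```text
clock: 21.08
eef_pos: [569.7, 296.5, 89.9]
eef_rot: [2.917, -0.629, 0.384]
wrist_force: [4.9, 1.1, 6.8]
finger_gap: 0.3
finger_force: 3.5
```

```bash
python3 - <<'E'
from h import *
s=manip.read_state();print(s['joints'],s['wrist_force'])
p=s['eef_pos']; steps([(p[0]-2,296,p[2]+15),(480,296,190),(460,296,300)])
E
```

```text
[ 0.55691159  0.41092292  1.82026732 -0.81477587  0.45186893  2.47997446] [4.85661934 1.10913766 6.75035905]
[569.7 296.5  89.9] [ 2.917 -0.629  0.384]
(np.float64(567.66647712677), 296, np.float64(104.89908605239182)) total [ 0.0072  0.0027 -0.0131] n 1 [ 0.0072  0.0027 -0.0131]
(480, 296, 190) total [-0.0157 -0.0061 -0.121 ] n 3 [-0.0052 -0.002  -0.0403]
(460, 296, 300) total [ 0.0497  0.0149 -0.099 ] n 3 [ 0.0166  0.005  -0.033 ]
```

Request:
{"name": "arm_command", "arguments": {
  "plan": [
    [-1,0.0014,0.0005,-0.0026,0.01],
    [-1,0.0014,0.0005,-0.0026,0.01],
    [-1,0.0014,0.0005,-0.0026,0],
    [-1,0.0014,0.0005,-0.0026,0],
    [-1,0.0005,0,-0.0026,0],
    [-1,0,0,0,0],
    [-1,0,0,0,0],
    [-1,-0.004,-0.0015,-0.03,0],
    [-1,-0.005,-0.002,-0.04,0],
    [-1,-0.005,-0.002,-0.04,0],
    [-1,0.0166,0.005,-0.033,0],
    [-1,0.0166,0.005,-0.033,0],
    [-1,0,0,0,0]
  ]
}}

```text
clock: 22.7
eef_pos: [473.8, 296.2, 256.3]
eef_rot: [2.933, -0.635, 0.36]
wrist_force: [-0.0, -0.5, -0.1]
finger_gap: 0.2
finger_force: 0.0
```

```bash
python3 - <<'E'
from h import *
s=manip.read_state();print(s['eef_pos'],s['joints'],s['wrist_force'])
c=grab('scene'); cv2.imwrite('pics/s3.png',cv2.resize(c['img'][120:340,260:540],None,fx=2.5,fy=2.5))
E
```

```text
[473.75647085 296.24645232 256.32670842] [ 0.67651922  0.02267825  1.85887582 -0.56090551  0.78945188  2.26161831] [-0.01011462 -0.48566132 -0.07816248]
```

View pics/s3.png

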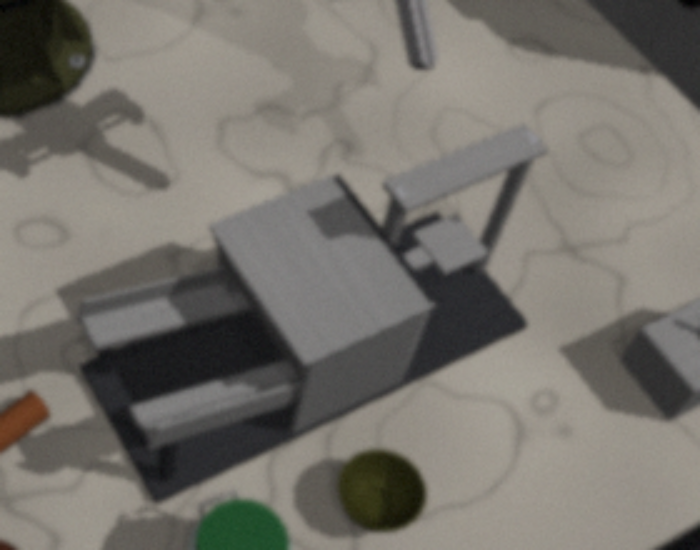

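The lid is closed flat at (320,270), the rails are empty with the oak inside, the lever pad is up and the arm is clear. I'll hand it in.

```bash
python3 -c "
from cell import ticket; print(ticket.sign_off())"
```

```text
the job is handed in; nothing more can be done
None
```

I handed the job in at about 23 s: the oak rolled into the smoker chamber, the lid was eased shut on its lever, and the last picture shows the lid closed with the arm clear (the sign-off gave no verdict).

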